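# Open a stuck casting mould with a wedge

## Task

Take the wooden wedge from its block and use it to part the stuck plaster mould: push its blade down into the notches at the two ends of the seam in turn, a little at a time, so that neither end ever gets more than 6 mm ahead of the other. When both ends are open at least 8 mm, equal to within 3 mm, stand the wedge back in the slot of its block. Only the wedge may press on the mould, never the gripper, and leave the other things where they are.

Things in the scene. Friction and masses are not known exactly. Their poses are not given: they have to be found in the camera images.
- mould: Two-part white plaster mould on a plywood board 150 x 220 x 12 mm fixed to the bench. Origin: on the bench, under the middle of the shut seam. y along the seam to its left end, z up, x square to the seam. Fixed half at x 0 to 48 mm (steel angles behind it), movable half at x -48 to 0 mm when shut: it slides off towards -x. Each half is 180 mm long; their tops are 122 mm above the bench.
- left_notch (a point): Middle of the left prying notch, at y = +60 mm of the mould, on the shut seam's plane and at the height of the mould's top; does not move with the movable half. Axes as the mould. A notch is a slot open at the top, cut 4 mm into each half: when shut 8 mm wide (x -4 to +4 mm), 44 mm long along the seam, 80 mm deep. Elsewhere the shut seam has no gap.
- right_notch (a point): Middle of the right prying notch, at y = -60 mm of the mould; otherwise as left_notch.
- left_end (a joint): Opening of the seam at the left notch, in m: 0 shut, stop at 0.022; the notch is 8 mm wider than this. A tight dowel below the notch holds this end by about 6 N of friction, and it stays where it is left. Prying in one notch opens that end and leaves the other end about where it was.
- right_end (a joint): Opening of the seam at the right notch, in m: otherwise as left_end, with its own dowel.
- skew (a joint): Angle of the movable half to the fixed half, rad: (right opening - left opening) / 0.120 m.
- wedge: Pale wooden wedge, 160 mm tall, about 0.12 kg, tip down in the block. Origin: at the tip, on the flat face, mid width; z up from tip to handle. The flat face is the plane x = 0, all wood at x < 0. Blade z 0 to 80 mm, 28 mm wide (y), thickness growing evenly from 3 mm at the tip to 22 mm, sloping on the -x side. With the flat face towards the fixed half it goes straight down.
- wedge_collar (a point): On the wedge, middle of the collar's underside: (-11.5, 0, 80) mm in the wedge's frame. Collar: z 80 to 92 mm of the wedge, 24 mm thick (x -24 to 0), 50 mm wide (y). Above it the handle to hold: z 92 to 160 mm, 24 mm thick (x -24 to 0), 32 mm wide (y).
- holder: Dark wooden block fixed to the bench left or right of the mould, 70 (x) x 90 (y) x 95 (z) mm, with a slot through it from the top, 26 (x) x 36 (y) mm, centred. The wedge's blade stands in it, axes parallel to the block's, with its collar resting on top. Origin: under its centre. Its x axis is within 0.8 rad of the mould's.
- holder_mouth (a point): Middle of the slot's mouth on the block's top, 95 mm above the bench. With the wedge put away wedge_collar lies here.
- jar: Bystander: jar with a steel lid, 76 mm across, 100 mm tall; origin under its centre.
- tile_stack: Bystander: three glazed tiles 110 x 110 mm, stack 36 mm high, left or right of the mould; origin under its centre.
- brush: Bystander: brush 160 mm long lying left or right of the mould; origin under its middle, x along it.

How it is judged:
By the outcome, as a careful person would: the job done as asked, in the order asked, and still so for the second after the job is handed in, with the robot touching nothing.
It also fails if it takes over 72 s, if anything falls off the work surface, if the arm or the gripper's body presses on something with over 40 N, if the wrist force passes 120 N, or if a joint passes its speed limit or range.

## Robot

A 7-joint arm with a two-finger parallel gripper is mounted at the origin on the work surface. World frame = base frame: x ahead of the robot, y to its left, z up, the work surface at z = 0. Lengths are in m, angles in rad, forces in N, time in s.
With the tool pointing down it reaches from about 0.35 to 0.9 m from the base axis. Payload 19.9 kg.
Tool frame: the origin (TCP) lies on the mounting face of the last link; the fingertips stand 173 mm ahead of it and the grasp point (between the pads) lies 155 mm ahead of it; z points along the fingers, y is the line along which they close (so a half turn about z gives the same grasp; the last joint's range is limited). The gripper opens to 85 mm and grips with 20 to 120 N. Pads are 22 mm wide; open, the fingers measure 114 mm over their backs; the gripper's body (76 mm by 85 mm) begins 54 mm behind the grasp point. The pads swing forward as they close: fully open they stand 13 mm farther back than shut.
Start: joints at [-1.2, 0.417, -0.01, 1.614, 0.005, 1.111, -0.053], TCP at [0.251, 0.573, 0.405] pointing down, gripper open.
Joint ranges: [-2.81, 2.81], [-0.39, 2.02], [-1.27, 1.25], [0.06, 2.57], [-1.19, 4.33], [0.19, 2], [-2.82, 2.82]. Speed limits (rad/s): [1.89, 1.89, 2.39, 2.39, 3.01, 3.01, 3.01].

## Interface

Orientations are given as a 3x3 rotation matrix whose columns are the frame's x, y, z axes.
In Python, from station import arm gives the robot as it stands.
- The arm moves only by the tool send_rows, never from a script. Its argument "deltas" is a list of rows, each a list of 4 numbers: the shift along the tool's x, y, z in mm, then the turn about the tool's z in rad. A call has exactly 10 rows; each row is the pose to reach, as a shift and turn from the pose commanded when the call began, along the tool's axes at that moment; what a row does not reach only later rows make up. A row lasts 1/8 s, in which the tool goes at most 62.5 mm and 10.7 degrees, less where a joint would pass 70% of its speed; a pose out of reach is approached as far as the arm can. A call with a gripper value outside its range is refused whole. "grip" is the finger opening in mm, from 0 to 85.4, set as the call begins (left out, the last holds). The fingers move at their own pace and stop on an object; "newtons" is the grip in N (left out, the last holds). Time passes only in rows, so rows that repeat a pose let the fingers close, or fill a call up. It gives the time, the measured TCP pose, the force, the opening and the grip force at its end, in the units of the state.
- arm.read_state(): the state, without advancing time (a new reading comes with each control period).
- arm.snapshot(name): name is "side" or "top" or "wrist"; returns (picture, depth): 384x512x3 uint8, red, green, blue; 384x512 float32, m along the optical axis (not along the pixel's ray), 0 where there is no reading.
- arm.camera_params(name): a dict with "K" (3x3 intrinsics, pixels), "k1" (the pictures are not rectified: a ray, as slopes to the right and down, at radius r is drawn at 1 + k1 r^2 times it, then the intrinsics apply), "camera_from_world" (4x4, takes a point from world to camera coordinates); the wrist camera has in their place "hand_eye" (4x4, takes a point from camera to tool coordinates, whose origin is the TCP and whose axes are the flange's). Camera axes: x right, y down, z forward; pixel columns grow to the right and rows downward; lengths in m; the calibration is good to about 2 mm. A picture is of the moment at which its call begins: read the wrist's pose just before it. camera_params takes no time and is no camera call.
- arm.close_job(): hands the job in; it is judged then, once.
The state is a dict: "clock": time; "joints": joint angles; "joint_velocities": joint speeds; "tau": joint torques, N m; "position": TCP position; "tool_rot": TCP orientation; "contact_force": force on the tool from outside, world axes, zero at the start; "moment": the same for the moment, N m; "opening": opening from 0.0 (shut) to 1.0 (fully open); "grasp_force": force on a finger pad.
Only numpy, scipy, OpenCV 4.12 (cv2) and the standard library are available. Lean on these libraries where they do the work, as an engineer would, in place of code of your own. Each camera call takes 0.05 s, during which the arm holds its last target. There are 200 camera calls.

## Working session

There is one attempt and no reset: what is moved stays moved. The work goes in short steps, Python scripts to look and compute and a tool call to move; the robot and the scene stay as the last step left them, time stands still between calls to the robot, and variables do not carry over. Pictures are saved under pics/ and viewed, at most 10 in all, crops included, and the job is handed in when it is done.

Besides the shell and the picture viewer there is one more tool, called as name(argument=value, ...), one argument or row to a line, values as JSON. send_rows: Moves the arm, as the interface text tells. Its arguments: {"type":"object","properties":{"deltas":{"type":"array","items":{"type":"array","items":{"type":"number"}}},"grip":{"type":"number"},"newtons":{"type":"number"}},"required":["deltas"]}

```bash
ls; mkdir -p pics; cat > h.py <<'E'
import numpy as np, cv2
from station import arm
def snap(name):
    st=arm.read_state(); im,d=arm.snapshot(name); p=arm.camera_params(name)
    if name=="wrist":
        T=np.eye(4);T[:3,:3]=np.array(st["tool_rot"]);T[:3,3]=st["position"]
        W=T@np.array(p["hand_eye"])
    else: W=np.linalg.inv(np.array(p["camera_from_world"]))
    np.savez("last_%s.npz"%name,im=im,d=d,K=np.array(p["K"]),k1=p["k1"],W=W)
    return im,d
def cloud(name):
    z=np.load("last_%s.npz"%name);K=z["K"];d=z["d"];h,w=d.shape
    u,v=np.meshgrid(np.arange(w),np.arange(h))
    n=cv2.undistortPoints(np.stack([u.ravel(),v.ravel()],1).astype(float)[:,None],K,np.array([float(z["k1"]),0,0,0,0]))[:,0]
    n=n.reshape(h,w,2)
    P=np.dstack([n[...,0]*d,n[...,1]*d,d])
    X=P@z["W"][:3,:3].T+z["W"][:3,3]
    X[d==0]=np.nan
    return z["im"],X
E
python3 - <<'E'
from h import *
a,_=snap("top");b,_=snap("side")
cv2.imwrite("pics/a.png",cv2.resize(a,(800,600))[...,::-1]);cv2.imwrite("pics/b.png",cv2.resize(b,(800,600))[...,::-1])
s=arm.read_state();print(s["clock"],s["position"],np.round(s["tool_rot"],3),s["contact_force"])
E
```

```text
pics
0.1 [0.25066035 0.57241126 0.40413797] [[-0.916  0.401 -0.   ]
 [ 0.401  0.916 -0.001]
 [-0.    -0.001 -1.   ]] [ 0.30441264 -0.19022683  0.52815313]
```

View pics/a.png

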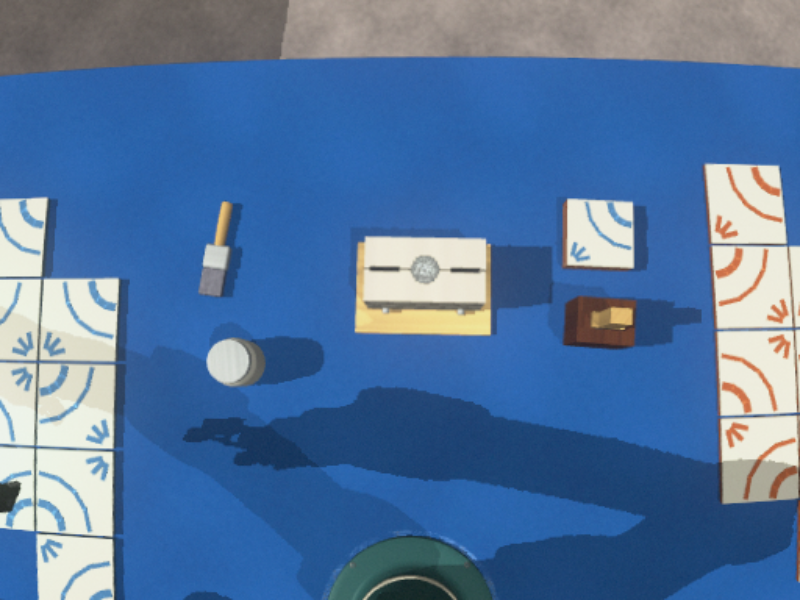

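View pics/b.png

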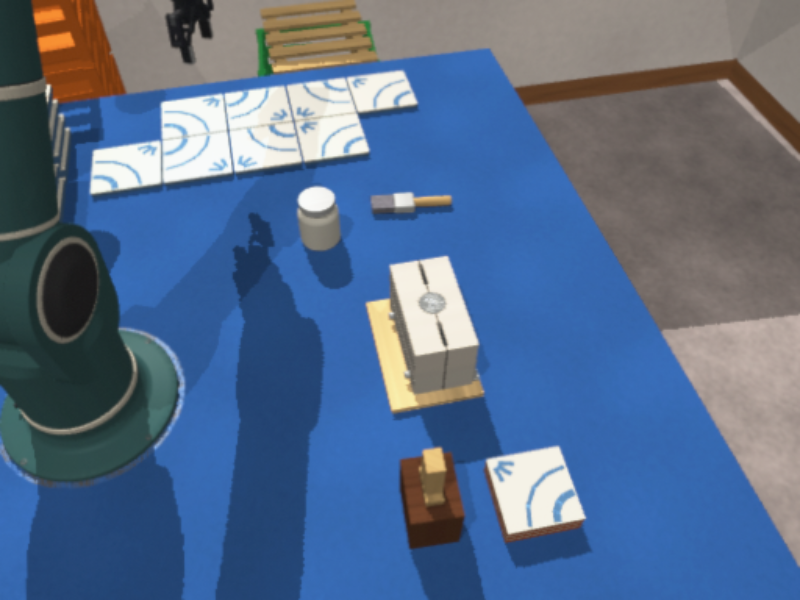

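Top view: mould at (425,270), holder with wedge at (605,320), tiles (600,233), jar (235,362), brush (217,250). The steel angles seem to be on the near side (388,310),(460,310).

```bash
python3 - <<'E'
from h import *
for n in("top","side"):
    im,X=cloud(n)
    def rect(m,lab):
        p=X[m][:,:2]; c,s,a=cv2.minAreaRect((p*1000).astype(np.float32)); print(n,lab,m.sum(),np.round(c,1),np.round(s,1),round(a,2),np.round(np.nanmedian(X[m],0),4))
    x,y,z=X[...,0],X[...,1],X[...,2]
    v,u=np.mgrid[0:384,0:512]; U=u*800/512;V=v*600/384
    if n=="top": R=lambda a,b,c,d:(U>a)&(U<b)&(V>c)&(V<d)
    else: R=lambda a,b,c,d:np.ones_like(U,bool)
    near=(y<0.15)&(y>-0.15)&(x>.4)&(x<.85)
    rect(near&(abs(z-.122)<.006),"mould top")
    rect(near&(abs(z-.012)<.004),"board")
    rh=(y<-0.2)&(y>-.45)&(x>.3)&(x<.6)
    rect(rh&(abs(z-.095)<.005),"holder top")
    rect(rh&(abs(z-.175)<.005),"wedge top")
    rect(rh&(abs(z-.107)<.004),"collar")
    rect((y<-.2)&(y>-.45)&(x>.5)&(abs(z-.036)<.005),"tiles")
    rect((y>.1)&(y<.45)&(abs(z-.1)<.005)&(x>.3),"jar")
# steel angles: depth points near mould low z
for n in("top","side"):
    im,X=cloud(n);x,y,z=X[...,0],X[...,1],X[...,2]
    m=(abs(y)<.15)&(z>.02)&(z<.112)&(x>.4)&(x<.8)
    print(n,np.histogram(x[m],bins=np.arange(.4,.8,.01)))
E
```

```text
top mould top 3120 [549.6 -25.5] [180.1  97.3] 88.58 [ 0.5487 -0.025   0.1213]
top board 1528 [510.5 -23.9] [220.  203.7] 88.14 [ 0.4872 -0.0185  0.0113]
top holder top 767 [ 473.2 -301.4] [91.  71.6] 84.83 [ 0.4652 -0.2923  0.0944]
top wedge top 157 [ 472.8 -301.1] [31.8 24.4] 85.5 [ 0.4718 -0.3002  0.1743]
top collar 56 [ 472.3 -300.4] [48.1 24.3] 83.74 [ 0.4719 -0.2845  0.1062]
top tiles 1766 [ 588.4 -311.8] [110.7 180.3] 86.95 [ 0.6207 -0.3128  0.0355]
top jar 594 [414.8 271.2] [64.3 65.4] 75.11 [0.4142 0.2712 0.0986]
side mould top 2343 [548.2 -26.4] [183.9  97.3] 88.62 [ 0.5467 -0.0346  0.1218]
side board 1440 [534.6 -26.2] [222.6 147.8] 88.64 [ 0.4871 -0.0728  0.0118]
side holder top 974 [ 471.4 -301.6] [90.2 68.5] 85.17 [ 0.4624 -0.3146  0.0949]
side wedge top 200 [ 469.6 -302.2] [32.6 24. ] 84.88 [ 0.4697 -0.3034  0.1743]
side collar 70 [ 469.4 -301.6] [48.6 23.9] 85.76 [ 0.4654 -0.3203  0.1057]
side tiles 2446 [ 589.8 -313.2] [111.5 174.4] 86.5 [ 0.6186 -0.3183  0.0361]
side jar 318 [414.7 270.8] [64.9 66.2] 35.19 [0.4138 0.2679 0.0998]
top (array([  0,   0,   0,   0,   0, 
[... 249 characters left out ...]
49, 0.5 ,
       0.51, 0.52, 0.53, 0.54, 0.55, 0.56, 0.57, 0.58, 0.59, 0.6 , 0.61,
       0.62, 0.63, 0.64, 0.65, 0.66, 0.67, 0.68, 0.69, 0.7 , 0.71, 0.72,
       0.73, 0.74, 0.75, 0.76, 0.77, 0.78, 0.79]))
side (array([  0,   0,   0,   0,   0,   0,   0,   0,   0, 234, 255,  84,  86,
        86,  87, 128,  81,  80,  81,  24,   0,   0,   0,   0,   0,   0,
         0,   0,   0,   0,   0,   0,   0,   0,   0,   0,   0,   0,   0]), array([0.4 , 0.41, 0.42, 0.43, 0.44, 0.45, 0.46, 0.47, 0.48, 0.49, 0.5 ,
       0.51, 0.52, 0.53, 0.54, 0.55, 0.56, 0.57, 0.58, 0.59, 0.6 , 0.61,
       0.62, 0.63, 0.64, 0.65, 0.66, 0.67, 0.68, 0.69, 0.7 , 0.71, 0.72,
       0.73, 0.74, 0.75, 0.76, 0.77, 0.78, 0.79]))
```

```bash
python3 - <<'E'
from h import *
a=np.load("last_top.npz")["im"];b=np.load("last_side.npz")["im"]
A=cv2.resize(a[145:220,220:320],(800,600),interpolation=cv2.INTER_CUBIC)[:,:]
B=cv2.resize(b[155:270,225:320],(496,600),interpolation=cv2.INTER_CUBIC)
cv2.imwrite("pics/c.png",np.hstack([cv2.resize(A,(400,300)),np.zeros((300,4,3),np.uint8),cv2.resize(B,(248,300))])[...,::-1])
E
```

```text
(no output)
```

View pics/c.png

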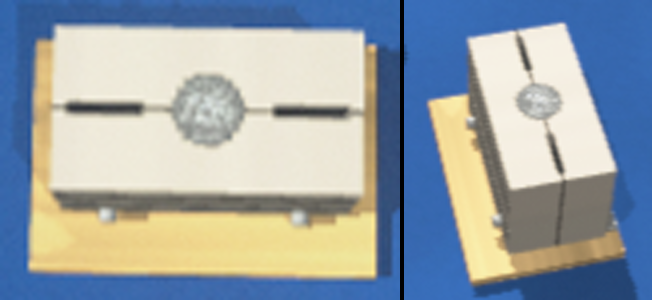

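The top crop shows the seam with notches at (105,107) and (310,110). Dowel ends are on the near half, and a bit of steel angle shows at the far side. So the movable half faces the robot, and the mould's x axis is roughly world x.

```bash
cat >> h.py <<'E'
def go(x,y,z,yaw_y_deg):
    """print the tool-axis delta to a TCP world pose; tool y azimuth in deg"""
    s=arm.read_state();R=np.array(s["tool_rot"]);d=R.T@(np.array([x,y,z])-s["position"])*1e3
    cur=np.degrees(np.arctan2(R[1,1],R[0,1]));t=-np.radians((yaw_y_deg-cur+180)%360-180)
    print("delta",np.round(d,1),"turn",round(t,4),"clk",round(s["clock"],2),"pos",np.round(s["position"],4),"F",np.round(s["contact_force"],1),"R22",np.round(R[:,2],4),"joints",np.round(s["joints"],2))
E
python3 -c "
from h import *
go(.45,.15,.40,-5);go(.471,-.3015,.40,-5)"
```

```text
delta [-352.  -307.     4.5] turn 1.2453 clk 0.1 pos [0.2507 0.5724 0.4041] F [ 0.3 -0.2  0.5] R22 [-4.e-04 -1.e-03 -1.e+00] joints [-1.2   0.42 -0.01  1.61  0.    1.11 -0.05]
delta [-552.4 -712.1    4.9] turn 1.2453 clk 0.1 pos [0.2507 0.5724 0.4041] F [ 0.3 -0.2  0.5] R22 [-4.e-04 -1.e-03 -1.e+00] joints [-1.2   0.42 -0.01  1.61  0.    1.11 -0.05]
```

send_rows(
  deltas=[
    [-40,-36,0,0.16],
    [-85,-74,0,0.32],
    [-130,-113,0,0.48],
    [-175,-152,0,0.64],
    [-220,-191,0,0.8],
    [-264,-230,0,0.96],
    [-308,-268,0,1.1],
    [-352,-307,0,1.2],
    [-375,-355,2,1.245],
    [-398,-405,4,1.245],
  ],
  grip=60,
)

```text
clock: 1.35
position: [0.4527, 0.0401, 0.4005]
tool_rot: [[0.088, 0.996, -0.0], [0.996, -0.088, -0.0], [-0.0, -0.0, -1.0]]
contact_force: [1.3, -0.2, -0.1]
opening: 0.7
grasp_force: 0.0
```

```bash
python3 -c "
from h import *
go(.471,-.3015,.40,-5)"
```

```text
delta [-338.7   48.2    0.6] turn -0.0005 clk 1.35 pos [0.4527 0.0401 0.4005] F [ 1.3 -0.2 -0.1] R22 [-2.e-04 -2.e-04 -1.e+00] joints [-0.63  0.12  0.51  2.04 -0.07  1.   -0.17]
```

```bash
python3 - <<'E'
from h import *
im,d=snap("wrist")
cv2.imwrite("pics/d.png",cv2.resize(im,(800,600))[...,::-1])
im,X=cloud("wrist");x,y,z=X[...,0],X[...,1],X[...,2]
m=(abs(z-.122)<.006)&(abs(y)<.15)&(x>.4)&(x<.7)
print(cv2.minAreaRect((X[m][:,:2]*1000).astype(np.float32)),np.nanmedian(z[m]),m.sum())
E
```

```text
((547.5167236328125, -24.194862365722656), (181.05560302734375, 96.85757446289062), 88.49382019042969) 0.12273426659256731 11530
```

View pics/d.png

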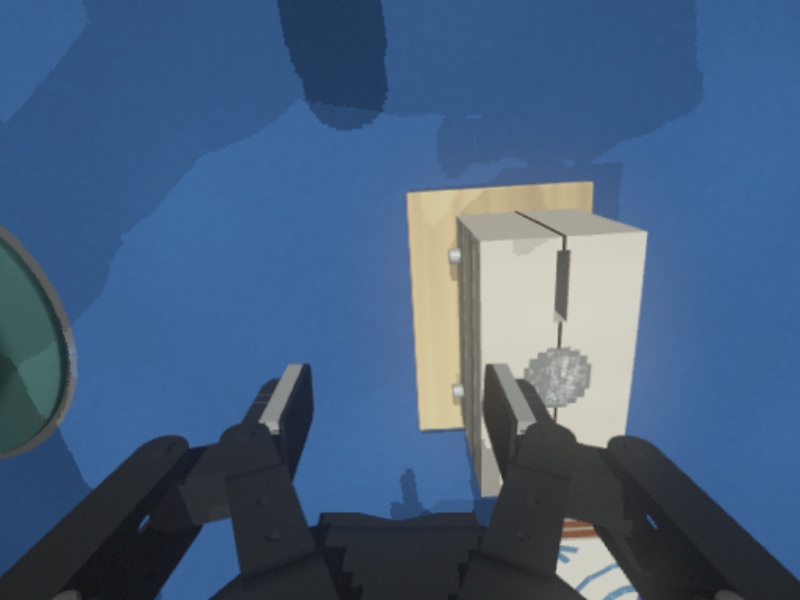

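send_rows(
  deltas=[
    [-30,5,0,0],
    [-75,12,0,0],
    [-125,18,0,0],
    [-175,25,0,0],
    [-225,32,0,0],
    [-270,39,0,0],
    [-310,44,0,0],
    [-339,48,0,0],
    [-339,48,0,0],
    [-339,48,0,0],
  ],
)

```text
clock: 2.65
position: [0.4712, -0.2995, 0.4004]
tool_rot: [[0.087, 0.996, -0.001], [0.996, -0.087, 0.0], [0.0, -0.001, -1.0]]
contact_force: [-0.2, 0.8, 0.4]
opening: 0.703
grasp_force: 0.0
```

```bash
python3 - <<'E'
from h import *
go(.471,-.3015,.295,-5)
im,d=snap("wrist")
cv2.imwrite("pics/e.png",cv2.resize(im,(640,480))[...,::-1])
im,X=cloud("wrist");x,y,z=X[...,0],X[...,1],X[...,2]
for h,l in((.175,"handle top"),(.107,"collar"),(.095,"block")):
    m=(abs(z-h)<.0045)&(abs(y+.3)<.08)&(abs(x-.47)<.08)
    print(l,cv2.minAreaRect((X[m][:,:2]*1000).astype(np.float32)),np.nanmedian(z[m]),m.sum())
E
```

```text
delta [ -2.    0.  105.4] turn 0.0005 clk 2.65 pos [ 0.4712 -0.2995  0.4004] F [-0.2  0.8  0.4] R22 [-6.e-04  4.e-04 -1.e+00] joints [-0.05  0.37  0.71  1.81 -0.27  1.07  0.67]
handle top ((471.7882385253906, -300.22088623046875), (32.29983139038086, 24.124631881713867), 84.93799591064453) 0.175554442348519 1334
collar ((473.56396484375, -280.470458984375), (10.03093147277832, 22.89043617248535), 84.89472961425781) 0.10758728128804701 275
block ((472.3011779785156, -300.7188720703125), (90.62657165527344, 70.21013641357422), 84.85535430908203) 0.09574556507994508 4094
```

The handle is centred at about (472,-300.4) mm, yaw -5°. The wrist picture showed the left notch at (563,285). Next I descend and grip.

send_rows(
  deltas=[
    [-1,0.7,12,0],
    [-1,0.7,30,0],
    [-1,0.7,50,0],
    [-1,0.7,70,0],
    [-1,0.7,88,0],
    [-1,0.7,100,0],
    [-1,0.7,105,0],
    [-1,0.7,105,0],
    [-1,0.7,105,0],
    [-1,0.7,105,0],
  ],
)

```text
clock: 3.95
position: [0.4719, -0.3011, 0.2962]
tool_rot: [[0.087, 0.996, 0.001], [0.996, -0.087, -0.0], [-0.0, 0.001, -1.0]]
contact_force: [-0.7, -0.8, 0.8]
opening: 0.698
grasp_force: 0.0
```

send_rows(
  deltas=[
    [0,0,0,0],
    [0,0,0,0],
    [0,0,0,0],
    [0,0,0,0],
    [0,0,0,0],
    [0,0,0,0],
    [0,0,0,0],
    [0,0,0,0],
    [0,0,0,0],
    [0,0,0,0],
  ],
  grip=10,
  newtons=90,
)

```text
clock: 5.2
position: [0.4718, -0.3012, 0.296]
tool_rot: [[0.087, 0.996, 0.0], [0.996, -0.087, -0.0], [-0.0, 0.0, -1.0]]
contact_force: [-2.3, 1.1, 5.5]
opening: 0.265
grasp_force: 87.8
```

send_rows(
  deltas=[
    [0,0,-8,0],
    [0,0,-25,0],
    [0,0,-45,0],
    [0,0,-65,0],
    [0,0,-85,0],
    [0,0,-105,0],
    [0,0,-125,0],
    [0,0,-140,0],
    [0,0,-150,0],
    [0,0,-150,0],
  ],
)

```text
clock: 6.45
position: [0.4718, -0.3011, 0.4462]
tool_rot: [[0.087, 0.996, 0.001], [0.996, -0.087, -0.0], [-0.0, 0.001, -1.0]]
contact_force: [-0.1, -0.1, -1.2]
opening: 0.268
grasp_force: 88.1
```

```bash
python3 -c "
from h import *
go(.5363,-.085,.446,-1.45)"
```

```text
delta [2.209e+02 4.550e+01 2.000e-01] turn -0.0616 clk 6.45 pos [ 0.4718 -0.3011  0.4462] F [-0.1 -0.1 -1.2] R22 [ 8.e-04 -3.e-04 -1.e+00] joints [-0.07  0.32  0.73  1.75 -0.23  1.16  0.64]
```

send_rows(
  deltas=[
    [15,3,0,-0.01],
    [45,9,0,-0.02],
    [85,17,0,-0.03],
    [125,26,0,-0.04],
    [165,34,0,-0.05],
    [195,40,0,-0.06],
    [215,44.5,5,-0.062],
    [221,45.5,15,-0.062],
    [221,45.5,25,-0.062],
    [221,45.5,28,-0.062],
  ],
)

```text
clock: 7.7
position: [0.5359, -0.0859, 0.4167]
tool_rot: [[0.027, 1.0, -0.001], [1.0, -0.027, -0.0], [-0.001, -0.001, -1.0]]
contact_force: [0.1, -0.9, -0.0]
opening: 0.27
grasp_force: 88.0
```

```bash
python3 - <<'E'
from h import *
go(.5363,-.085,.418,-1.45)
w,_=snap("wrist");s,_=snap("side");t,_=snap("top")
im,X=cloud("side")
p=np.array([.548,-.085,.14]);z=np.load("last_side.npz")
def px(n,p):
    z=np.load("last_%s.npz"%n);C=np.linalg.inv(z["W"]);q,_=cv2.projectPoints(np.array([p],float),cv2.Rodrigues(C[:3,:3])[0],C[:3,3],z["K"],np.array([float(z["k1"]),0,0,0]));return q.ravel()
u,v=px("side",p).astype(int);print(u,v)
S=cv2.resize(s[v-55:v+35,u-45:u+45],(400,400),interpolation=cv2.INTER_CUBIC)
W=cv2.resize(w,(400,300))
out=np.zeros((400,800,3),np.uint8);out[:,:400]=S;out[:300,400:]=W
cv2.imwrite("pics/f.png",out[...,::-1])
E
```

```text
delta [ 0.9  0.4 -1.3] turn -0.0014 clk 7.7 pos [ 0.5359 -0.0859  0.4167] F [ 0.1 -0.9 -0. ] R22 [-1.3e-03 -5.0e-04 -1.0e+00] joints [-0.41  0.3   0.62  1.82 -0.19  1.08  0.25]
283 208
```

View pics/f.png

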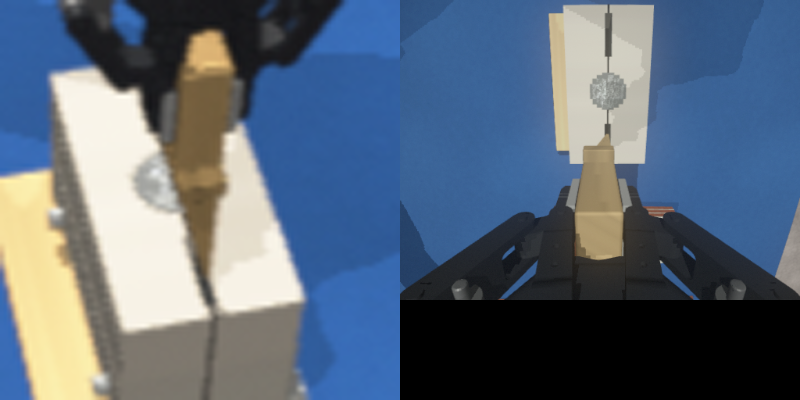

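The side crop shows the sloping face towards the robot and the tip at (205,270), about over the seam. Now a numeric check of the flat face against the notch.

```bash
python3 - <<'E'
from h import *
im,X=cloud("wrist");x,y,z=X[...,0],X[...,1],X[...,2]
g=im.mean(-1)
m=(abs(z-.122)<.006)&(abs(y)<.15)&(x>.4)&(x<.7)
mm=m&(y>-.05)
print(np.nanmin(y[m]),np.nanmax(y[m]),np.nanmedian(z[m]))
for yy in(.08,.06,.04,.025,-.055,-.06,-.065,-.07):
    # use rays through plane z=.122: row of pixels
    r=np.nanargmin(np.where(m,abs(y-yy),9).min(1)); b=m[r]
    xs=x[r][b]; c=np.arange(512)[b]
    lo,hi=c.min(),c.max(); row=g[r,lo:hi+1]; dk=np.where(row<90)[0]
    xi=np.interp(np.arange(lo,hi+1),c,xs)
    print(yy,"edges",xs.min().round(4),xs.max().round(4),"dark",xi[dk].min().round(4) if len(dk) else None,xi[dk].max().round(4) if len(dk) else None)
for h in np.arange(.137,.31,.01):
    w=(abs(z-h)<.003)&(abs(x-.54)<.04)&(y>-.12)&(y<-.04)
    if w.sum()>4: print(round(h,3),w.sum(),np.round([x[w].min(),x[w].max(),y[w].min(),y[w].max()],4))
E
```

```text
-0.11567221692601545 0.06617700473422677 0.12266940552360647
0.08 edges 0.5024 0.5974 dark 0.5494 0.5502
0.06 edges 0.5029 0.5972 dark 0.5493 0.5501
0.04 edges 0.5016 0.5971 dark 0.5464 0.5516
0.025 edges 0.5015 0.5968 dark 0.5462 0.5513
-0.055 edges 0.4999 0.5935 dark None None
-0.06 edges 0.4994 0.5937 dark None None
-0.065 edges 0.4999 0.5947 dark 0.5445 0.5493
-0.07 edges 0.4995 0.594 dark 0.5445 0.5492
0.147 9 [ 0.5428  0.5473 -0.0722 -0.0714]
0.157 20 [ 0.5401  0.5478 -0.0725 -0.0713]
0.167 26 [ 0.5376  0.5474 -0.0723 -0.0715]
0.177 36 [ 0.5352  0.5476 -0.0722 -0.0713]
0.217 37 [ 0.5246  0.5476 -0.0611 -0.0599]
0.227 726 [ 0.5243  0.5482 -0.0722 -0.0598]
0.237 170 [ 0.5242  0.5482 -0.0717 -0.0685]
0.247 242 [ 0.5166  0.5596 -0.0799 -0.0686]
0.257 485 [ 0.511   0.5612 -0.08   -0.0682]
0.267 592 [ 0.511   0.5609 -0.08   -0.0685]
0.277 590 [ 0.5112  0.5611 -0.0794 -0.0683]
0.287 1141 [ 0.5002  0.5778 -0.0934 -0.0681]
0.297 6282 [ 0.5     0.58   -0.0989 -0.068 ]
0.307 1044 [ 0.5     0.58   -0.0989 -0.0678]
```

Flat face is at +1.1 mm from the notch middle, so the tip is inside the notch width. Next: shift 2 mm towards the fixed wall and insert to about 28 mm.

send_rows(
  deltas=[
    [0.5,1,4,0],
    [0.5,2,9,0],
    [0.5,2,14,0],
    [0.5,2,19,0],
    [0.5,2,24,0],
    [0.5,2,29,0],
    [0.5,2,34,0],
    [0.5,2,38,0],
    [0.5,2,41,0],
    [0.5,2,41,0],
  ],
)

```text
clock: 9.1
position: [0.5385, -0.0845, 0.3768]
tool_rot: [[0.025, 1.0, 0.001], [1.0, -0.025, -0.0], [-0.0, 0.001, -1.0]]
contact_force: [2.3, -1.1, -0.3]
opening: 0.27
grasp_force: 88.0
```

send_rows(
  deltas=[
    [0,-0.5,-6,0],
    [0,-0.5,-14,0],
    [0,-0.5,-24,0],
    [0,-0.5,-34,0],
    [0,-0.5,-44,0],
    [0,-0.5,-50,0],
    [-20,0,-50,0],
    [-40,0,-50,0],
    [-50,0,-50,0],
    [-50,0,-50,0],
  ],
)

```text
clock: 10.35
position: [0.537, -0.1347, 0.4267]
tool_rot: [[0.026, 1.0, -0.0], [1.0, -0.026, -0.0], [-0.0, -0.0, -1.0]]
contact_force: [0.1, 0.1, -1.5]
opening: 0.267
grasp_force: 88.7
```

```bash
cat >> h.py <<'E'
def look():
    """openings from the wrist picture: dark gap and half edges at several y"""
    snap("wrist");im,X=cloud("wrist");x,y,z=X[...,0],X[...,1],X[...,2];g=im.mean(-1)
    m=(abs(z-.1225)<.006)&(abs(y)<.15)&(x>.4)&(x<.7)
    for yy in(.06,.05,.04,.03,.02,.012,-.055,-.062,-.07,-.08,-.09,-.1,-.11):
        q=np.where(m,abs(y-yy),9); r=np.argmin(q.min(1))
        if q[r].min()>.002: continue
        b=m[r]&(abs(y[r]-yy)<.012);c=np.arange(512)[b];xs=x[r][b];lo,hi=c.min(),c.max()
        xi=np.interp(np.arange(lo,hi+1),c,xs);row=g[r,lo:hi+1]
        mid=(abs(xi-.54)<.03);br=np.median(row);dk=np.where(mid&(row<.6*br))[0]
        print(yy,"edges",np.round([xs.min(),xs.max()],4),"w",round((xs.max()-xs.min())*1e3,1),"dark",(xi[dk].min().round(4),xi[dk].max().round(4),round((xi[dk[-1]+1]-xi[dk[0]-1])*1e3,1)) if len(dk) else None)
E
python3 -c "
from h import *
look()
cv2.imwrite('pics/g.png',np.load('last_wrist.npz')['im'][...,::-1])
go(.5385,.0355,.42,-1.45)"
```

```text
0.02 edges [0.5014 0.5959] w 94.5 dark (np.float64(0.5461), np.float64(0.5521), np.float64(7.7))
0.012 edges [0.5012 0.5962] w 95.0 dark (np.float64(0.5485), np.float64(0.5485), np.float64(1.7))
-0.055 edges [0.4993 0.5945] w 95.1 dark (np.float64(0.5464), np.float64(0.5473), np.float64(2.8))
-0.062 edges [0.4988 0.5936] w 94.8 dark (np.float64(0.5463), np.float64(0.5472), np.float64(2.8))
-0.07 edges [0.4992 0.594 ] w 94.7 dark (np.float64(0.5433), np.float64(0.5499), np.float64(8.4))
-0.08 edges [0.4987 0.5933] w 94.6 dark (np.float64(0.5431), np.float64(0.5488), np.float64(7.6))
-0.09 edges [0.4988 0.5925] w 93.8 dark (np.float64(0.5429), np.float64(0.5486), np.float64(7.6))
-0.1 edges [0.4983 0.5931] w 94.7 dark (np.float64(0.5427), np.float64(0.5485), np.float64(7.7))
-0.11 edges [0.4985 0.5932] w 94.7 dark (np.float64(0.5454), np.float64(0.5454), np.float64(1.9))
delta [169.6  -2.9   6.7] turn 0.0003 clk 10.4 pos [ 0.5371 -0.1341  0.4266] F [-0.3  1.1 -0.9] R22 [-2.e-04  1.e-04 -1.e+00] joints [-0.33  0.31  0.64  1.79 -0.21  1.11  0.35]
```

View pics/g.png

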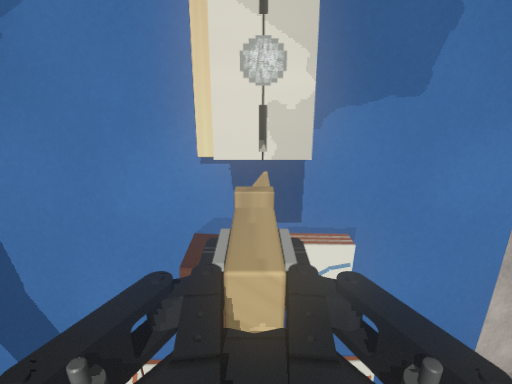

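The mould still appears shut (notch width about 7.6 mm, the same at both ends). I'll go back in deeper.

send_rows(
  deltas=[
    [30,0.5,0,0],
    [50,0.8,5,0],
    [50,0.8,14,0],
    [50,0.8,23,0],
    [50,0.8,32,0],
    [50,0.8,41,0],
    [50,0.8,48,0],
    [50,0.8,54,0],
    [50,0.8,59,0],
    [50,0.8,60,0],
  ],
)

```text
clock: 11.65
position: [0.539, -0.0849, 0.3669]
tool_rot: [[0.026, 1.0, -0.0], [1.0, -0.026, 0.0], [0.0, -0.0, -1.0]]
contact_force: [-7.6, 0.5, 15.8]
opening: 0.272
grasp_force: 90.9
```

send_rows(
  deltas=[
    [0,-0.2,-10,0],
    [0,-0.4,-22,0],
    [0,-0.4,-34,0],
    [0,-0.4,-46,0],
    [0,-0.4,-56,0],
    [-10,0,-60,0],
    [-25,0,-60,0],
    [-40,0,-60,0],
    [-50,0,-60,0],
    [-50,0,-60,0],
  ],
)

```text
clock: 12.9
position: [0.5377, -0.1354, 0.4265]
tool_rot: [[0.027, 1.0, -0.0], [1.0, -0.027, -0.0], [-0.0, -0.0, -1.0]]
contact_force: [0.4, -0.1, -1.5]
opening: 0.268
grasp_force: 89.2
```

```bash
python3 -c "
from h import *
look()
go(.5385,.0355,.42,-1.45)"
```

```text
0.02 edges [0.5008 0.5965] w 95.8 dark (np.float64(0.546), np.float64(0.552), np.float64(7.7))
0.012 edges [0.5014 0.5957] w 94.2 dark (np.float64(0.5484), np.float64(0.5484), np.float64(1.7))
-0.055 edges [0.497  0.5942] w 97.1 dark (np.float64(0.5452), np.float64(0.547), np.float64(3.7))
-0.062 edges [0.4977 0.5943] w 96.5 dark (np.float64(0.5451), np.float64(0.547), np.float64(3.7))
-0.07 edges [0.4974 0.5935] w 96.1 dark (np.float64(0.5412), np.float64(0.5496), np.float64(10.3))
-0.08 edges [0.4965 0.5939] w 97.4 dark (np.float64(0.5409), np.float64(0.5494), np.float64(10.4))
-0.09 edges [0.4965 0.5933] w 96.9 dark (np.float64(0.5407), np.float64(0.5483), np.float64(9.5))
-0.1 edges [0.496  0.5924] w 96.4 dark (np.float64(0.5404), np.float64(0.5491), np.float64(10.6))
-0.11 edges [0.4952 0.5939] w 98.7 dark (np.float64(0.5431), np.float64(0.546), np.float64(4.9))
delta [170.2  -3.7   6.5] turn -0.0004 clk 12.95 pos [ 0.5379 -0.1347  0.4265] F [-0.5 -0.2 -1.9] R22 [-4.e-04 -1.e-04 -1.e+00] joints [-0.33  0.31  0.64  1.78 -0.21  1.11  0.35]
```

The right end is now open about 2.4 mm. Left end next.

send_rows(
  deltas=[
    [10,0,0,0],
    [35,0,0,0],
    [65,0,0,0],
    [95,0,0,0],
    [125,-0.5,0,0],
    [150,-1,0,0],
    [165,-1.5,0,0],
    [170,-1.5,3,0],
    [170,-1.5,8,0],
    [170,-1.5,12,0],
  ],
)

```text
clock: 14.2
position: [0.5406, 0.0347, 0.4143]
tool_rot: [[0.026, 1.0, -0.0], [1.0, -0.026, -0.0], [-0.0, -0.0, -1.0]]
contact_force: [0.2, -1.1, -1.4]
opening: 0.271
grasp_force: 89.2
```

send_rows(
  deltas=[
    [0,0,6,0],
    [0,0,14,0],
    [0,0.5,22,0],
    [0,0.5,30,0],
    [0,0.5,37,0],
    [0,0.5,43,0],
    [0,0.5,48,0],
    [0,0.5,53,0],
    [0,0.5,56,0],
    [0,0.5,56,0],
  ],
)

```text
clock: 15.45
position: [0.5413, 0.0356, 0.3587]
tool_rot: [[0.025, 1.0, 0.001], [1.0, -0.025, 0.0], [0.0, 0.001, -1.0]]
contact_force: [1.3, -0.1, 0.9]
opening: 0.272
grasp_force: 89.5
```

```bash
python3 -c "
from h import *
go(.5417,.0353,.3577,-1.45)"
```

```text
delta [-0.3  0.4  1. ] turn 0.0004 clk 15.45 pos [0.5413 0.0356 0.3587] F [ 1.3 -0.1  0.9] R22 [ 7.e-04  1.e-04 -1.e+00] joints [-0.57  0.36  0.55  1.88 -0.22  0.96  0.05]
```

send_rows(
  deltas=[
    [0,-0.3,-10,0],
    [0,-0.5,-22,0],
    [0,-0.5,-34,0],
    [0,-0.5,-46,0],
    [0,-0.5,-58,0],
    [-5,0,-68,0],
    [-30,0,-68,0],
    [-65,0,-68,0],
    [-100,0,-68,0],
    [-135,0,-68,0],
  ],
)

```text
clock: 16.7
position: [0.5376, -0.1009, 0.4271]
tool_rot: [[0.025, 1.0, 0.0], [1.0, -0.025, -0.0], [-0.0, 0.0, -1.0]]
contact_force: [-0.2, 0.9, -1.4]
opening: 0.272
grasp_force: 89.2
```

send_rows(
  deltas=[
    [-20,0,0,0],
    [-35,0,0,0],
    [-45,0,0,0],
    [-50,0,0,0],
    [-50,0,0,0],
    [-50,0,0,0],
    [-50,0,0,0],
    [-50,0,0,0],
    [-50,0,0,0],
    [-50,0,0,0],
  ],
)

```text
clock: 17.95
position: [0.5365, -0.1494, 0.4267]
tool_rot: [[0.025, 1.0, 0.0], [1.0, -0.025, -0.0], [-0.0, 0.0, -1.0]]
contact_force: [-1.0, -0.2, -1.1]
opening: 0.267
grasp_force: 89.2
```

```bash
python3 -c "
from h import *
look()
go(.5383,-.0850,.3577,-1.45)"
```

```text
0.012 edges [0.497 0.596] w 99.0 dark (np.float64(0.5447), np.float64(0.549), np.float64(6.0))
-0.055 edges [0.4972 0.5943] w 97.1 dark (np.float64(0.5443), np.float64(0.547), np.float64(4.6))
-0.062 edges [0.4966 0.5946] w 98.1 dark (np.float64(0.5442), np.float64(0.5469), np.float64(4.6))
-0.07 edges [0.4968 0.5939] w 97.1 dark (np.float64(0.5413), np.float64(0.5497), np.float64(10.3))
-0.08 edges [0.4962 0.5937] w 97.5 dark (np.float64(0.541), np.float64(0.5493), np.float64(10.2))
-0.09 edges [0.4974 0.5936] w 96.2 dark (np.float64(0.5408), np.float64(0.5484), np.float64(9.4))
-0.1 edges [0.4968 0.593 ] w 96.3 dark (np.float64(0.5415), np.float64(0.5492), np.float64(9.5))
-0.11 edges [0.4961 0.5924] w 96.3 dark (np.float64(0.5432), np.float64(0.5461), np.float64(4.8))
delta [64.4  0.2 69. ] turn 0.0003 clk 18.0 pos [ 0.5365 -0.1494  0.4267] F [ 0.6  1.  -0.3] R22 [-1.e-04 -0.e+00 -1.e+00] joints [-0.31  0.32  0.65  1.78 -0.21  1.11  0.39]
```

Left is about 4.6 mm, right about 2.2 mm. Right goes to about 7.5.

send_rows(
  deltas=[
    [15,0,0,0],
    [40,0,0,0],
    [60,0,0,0],
    [64,0,4,0],
    [64,0,14,0],
    [64,0,24,0],
    [64,0,34,0],
    [64,0,42,0],
    [64,0,50,0],
    [64,0.2,57,0],
  ],
)

```text
clock: 19.25
position: [0.5384, -0.0855, 0.3693]
tool_rot: [[0.025, 1.0, 0.0], [1.0, -0.025, -0.0], [-0.0, 0.0, -1.0]]
contact_force: [1.5, 0.1, 2.3]
opening: 0.266
grasp_force: 89.6
```

send_rows(
  deltas=[
    [0,0,4,0],
    [0,0,8,0],
    [0,0,12,0],
    [0,0,16,0],
    [0,0,19,0],
    [0,0,22,0],
    [0,0,24,0],
    [0,0,25,0],
    [0,0,25,0],
    [0,0,25,0],
  ],
)

```text
clock: 20.5
position: [0.5384, -0.0857, 0.3452]
tool_rot: [[0.025, 1.0, 0.001], [1.0, -0.025, -0.0], [-0.0, 0.001, -1.0]]
contact_force: [-2.8, -0.4, 7.6]
opening: 0.272
grasp_force: 90.7
```

send_rows(
  deltas=[
    [0,-0.3,-10,0],
    [0,-0.5,-24,0],
    [0,-0.5,-38,0],
    [0,-0.5,-52,0],
    [0,-0.5,-66,0],
    [-5,0,-80,0],
    [-20,0,-82,0],
    [-40,0,-82,0],
    [-50,0,-82,0],
    [-50,0,-82,0],
  ],
)

```text
clock: 21.75
position: [0.5369, -0.1363, 0.4265]
tool_rot: [[0.027, 1.0, -0.001], [1.0, -0.027, -0.0], [-0.0, -0.001, -1.0]]
contact_force: [1.0, 0.1, -0.8]
opening: 0.269
grasp_force: 89.3
```

```bash
python3 -c "
from h import *
look()
go(.5413,.0353,.334,-1.45)"
```

```text
0.02 edges [0.4965 0.5966] w 100.1 dark (np.float64(0.5417), np.float64(0.552), np.float64(11.9))
0.012 edges [0.4967 0.5957] w 99.0 dark (np.float64(0.544), np.float64(0.5483), np.float64(6.0))
-0.055 edges [0.4929 0.5941] w 101.2 dark (np.float64(0.5397), np.float64(0.5472), np.float64(9.2))
-0.062 edges [0.4922 0.5942] w 102.0 dark (np.float64(0.5396), np.float64(0.5471), np.float64(9.2))
-0.07 edges [0.4917 0.5936] w 101.9 dark (np.float64(0.5366), np.float64(0.5496), np.float64(14.9))
-0.08 edges [0.4918 0.5928] w 101.0 dark (np.float64(0.5362), np.float64(0.5485), np.float64(14.2))
-0.09 edges [0.491  0.5934] w 102.3 dark (np.float64(0.536), np.float64(0.5484), np.float64(14.3))
-0.1 edges [0.4902 0.5928] w 102.6 dark (np.float64(0.5347), np.float64(0.5366), np.float64(3.9))
-0.11 edges [0.4907 0.5939] w 103.3 dark (np.float64(0.5374), np.float64(0.5452), np.float64(9.7))
delta [170.9  -0.   92.4] turn -0.0003 clk 21.8 pos [ 0.537  -0.1355  0.4264] F [ 0.1 -0.6 -2.2] R22 [-5.e-04 -1.e-04 -1.e+00] joints [-0.33  0.31  0.65  1.79 -0.21  1.11  0.36]
```

Right is about 7.2 mm, left about 4.4 mm. Left goes to about 10.

send_rows(
  deltas=[
    [10,0,0,0],
    [35,0,0,0],
    [65,0,0,0],
    [95,0,0,0],
    [125,0,0,0],
    [150,-0.5,0,0],
    [166,-0.5,0,0],
    [171,-0.5,5,0],
    [171,-0.5,14,0],
    [171,-0.5,24,0],
  ],
)

```text
clock: 23.05
position: [0.5407, 0.0347, 0.4019]
tool_rot: [[0.026, 1.0, -0.0], [1.0, -0.026, -0.0], [-0.0, -0.0, -1.0]]
contact_force: [-0.0, -0.2, -0.7]
opening: 0.275
grasp_force: 89.3
```

send_rows(
  deltas=[
    [0,0,10,0],
    [0,0,20,0],
    [0,0.5,30,0],
    [0,0.5,38,0],
    [0,0.5,46,0],
    [0,0.5,53,0],
    [0,0.5,59,0],
    [0,0.5,64,0],
    [0,0.5,68,0],
    [0,0.5,68,0],
  ],
)

```text
clock: 24.3
position: [0.5414, 0.0356, 0.3346]
tool_rot: [[0.025, 1.0, 0.0], [1.0, -0.025, 0.0], [0.0, 0.0, -1.0]]
contact_force: [0.0, -0.0, 0.5]
opening: 0.273
grasp_force: 89.6
```

send_rows(
  deltas=[
    [0,-0.3,-12,0],
    [0,-0.5,-26,0],
    [0,-0.5,-40,0],
    [0,-0.5,-54,0],
    [0,-0.5,-68,0],
    [0,-0.5,-82,0],
    [-15,0,-92,0],
    [-45,0,-92,0],
    [-80,0,-92,0],
    [-115,0,-92,0],
  ],
)

```text
clock: 25.55
position: [0.5381, -0.0815, 0.427]
tool_rot: [[0.026, 1.0, -0.0], [1.0, -0.026, -0.0], [-0.0, -0.0, -1.0]]
contact_force: [0.3, 1.0, -1.1]
opening: 0.269
grasp_force: 89.3
```

send_rows(
  deltas=[
    [-20,0,0,0],
    [-38,0,0,0],
    [-50,0,0,0],
    [-55,0,0,0],
    [-55,0,0,0],
    [-55,0,0,0],
    [-55,0,0,0],
    [-55,0,0,0],
    [-55,0,0,0],
    [-55,0,0,0],
  ],
)

```text
clock: 26.8
position: [0.5371, -0.1344, 0.4267]
tool_rot: [[0.025, 1.0, -0.0], [1.0, -0.025, -0.0], [-0.0, -0.0, -1.0]]
contact_force: [-0.3, -0.4, -0.9]
opening: 0.27
grasp_force: 89.3
```

```bash
python3 -c "
from h import *
look()
go(.5383,-.085,.3325,-1.45)"
```

```text
0.02 edges [0.4918 0.5967] w 104.9 dark (np.float64(0.5357), np.float64(0.552), np.float64(18.0))
0.012 edges [0.4913 0.5961] w 104.8 dark (np.float64(0.5389), np.float64(0.5485), np.float64(11.2))
-0.055 edges [0.4909 0.5948] w 103.9 dark (np.float64(0.539), np.float64(0.5473), np.float64(10.1))
-0.062 edges [0.4913 0.5941] w 102.8 dark (np.float64(0.5388), np.float64(0.5472), np.float64(10.2))
-0.07 edges [0.4917 0.594 ] w 102.3 dark (np.float64(0.5358), np.float64(0.549), np.float64(15.1))
-0.08 edges [0.491  0.5936] w 102.6 dark (np.float64(0.5356), np.float64(0.5488), np.float64(15.1))
-0.09 edges [0.491  0.5925] w 101.5 dark (np.float64(0.5362), np.float64(0.5486), np.float64(14.3))
-0.1 edges [0.4913 0.5931] w 101.9 dark (np.float64(0.536), np.float64(0.5485), np.float64(14.5))
-0.11 edges [0.4917 0.5934] w 101.7 dark (np.float64(0.5386), np.float64(0.5454), np.float64(8.8))
delta [49.4 -0.  94.2] turn 0.0003 clk 26.85 pos [ 0.5371 -0.1344  0.4267] F [-0.2 -0.  -0.4] R22 [ 0.e+00 -1.e-04 -1.e+00] joints [-0.34  0.31  0.65  1.79 -0.21  1.11  0.36]
```

Left is about 10 mm, right about 7 mm. Right goes to about 10.

send_rows(
  deltas=[
    [15,0,0,0],
    [38,0,0,0],
    [50,0,4,0],
    [50,0,14,0],
    [50,0,24,0],
    [50,0,34,0],
    [50,0,44,0],
    [50,0,54,0],
    [50,0,62,0],
    [50,0,68,0],
  ],
)

```text
clock: 28.1
position: [0.5383, -0.0844, 0.3582]
tool_rot: [[0.025, 1.0, -0.0], [1.0, -0.025, -0.0], [-0.0, -0.0, -1.0]]
contact_force: [-0.3, -0.6, -0.5]
opening: 0.268
grasp_force: 89.3
```

send_rows(
  deltas=[
    [0,0,5,0],
    [0,0,10,0],
    [0,0,14,0],
    [0,0,18,0],
    [0,0,21,0],
    [0,0,24,0],
    [0,0,25,0],
    [0,0,25,0],
    [0,0,25,0],
    [0,0,25,0],
  ],
)

```text
clock: 29.35
position: [0.5384, -0.0846, 0.3342]
tool_rot: [[0.025, 1.0, 0.001], [1.0, -0.025, -0.0], [-0.0, 0.001, -1.0]]
contact_force: [-2.6, -0.2, 7.8]
opening: 0.267
grasp_force: 90.8
```

send_rows(
  deltas=[
    [0,-0.3,-12,0],
    [0,-0.5,-26,0],
    [0,-0.5,-40,0],
    [0,-0.5,-54,0],
    [0,-0.5,-68,0],
    [0,-0.5,-82,0],
    [-5,0,-93,0],
    [-25,0,-93,0],
    [-45,0,-93,0],
    [-50,0,-93,0],
  ],
)

```text
clock: 30.6
position: [0.5368, -0.1357, 0.427]
tool_rot: [[0.027, 1.0, -0.0], [1.0, -0.027, -0.0], [-0.0, -0.0, -1.0]]
contact_force: [-0.0, 0.5, -0.7]
opening: 0.269
grasp_force: 89.3
```

```bash
python3 -c "
from h import *
look()
go(.4718,-.3010,.446,-5)"
```

```text
0.02 edges [0.4912 0.5959] w 104.7 dark (np.float64(0.5358), np.float64(0.552), np.float64(18.0))
0.012 edges [0.4915 0.596 ] w 104.4 dark (np.float64(0.5381), np.float64(0.5484), np.float64(12.0))
-0.055 edges [0.489  0.5944] w 105.4 dark (np.float64(0.5371), np.float64(0.5473), np.float64(11.9))
-0.062 edges [0.4894 0.5935] w 104.1 dark (np.float64(0.5341), np.float64(0.5489), np.float64(16.7))
-0.07 edges [0.4886 0.5939] w 105.3 dark (np.float64(0.5338), np.float64(0.5498), np.float64(17.9))
-0.08 edges [0.489  0.5931] w 104.0 dark (np.float64(0.5336), np.float64(0.5487), np.float64(17.0))
-0.09 edges [0.4882 0.5935] w 105.3 dark (np.float64(0.5332), np.float64(0.5486), np.float64(17.3))
-0.1 edges [0.4883 0.5928] w 104.6 dark (np.float64(0.5329), np.float64(0.5483), np.float64(17.4))
-0.11 edges [0.4875 0.5935] w 106.0 dark (np.float64(0.5355), np.float64(0.5453), np.float64(11.7))
delta [-167.2  -60.7  -19.1] turn 0.0607 clk 30.65 pos [ 0.5369 -0.1355  0.4269] F [-0.7 -0.4 -1.2] R22 [-1.e-04 -4.e-04 -1.e+00] joints [-0.34  0.31  0.65  1.79 -0.21  1.11  0.36]
```

Right is about 9.7 mm, left about 10. Now I return the wedge.

send_rows(
  deltas=[
    [-10,-3,0,0.01],
    [-35,-12,0,0.02],
    [-65,-24,0,0.03],
    [-95,-35,0,0.04],
    [-125,-46,0,0.05],
    [-150,-55,0,0.06],
    [-163,-59.5,0,0.061],
    [-167,-60.7,0,0.061],
    [-167,-60.7,0,0.061],
    [-167,-60.7,0,0.061],
  ],
)

```text
clock: 31.9
position: [0.4727, -0.299, 0.4267]
tool_rot: [[0.085, 0.996, -0.0], [0.996, -0.085, 0.0], [0.0, -0.0, -1.0]]
contact_force: [-0.7, -0.1, -1.3]
opening: 0.273
grasp_force: 89.3
```

```bash
python3 - <<'E'
from h import *
go(.4718,-.3010,.300,-5.05)
snap("wrist");im,X=cloud("wrist");x,y,z=X[...,0],X[...,1],X[...,2]
for h in np.arange(.147,.24,.01):
    w=(abs(z-h)<.003)&(abs(x-.472)<.04)&(y>-.33)&(y<-.26)
    if w.sum()>4: print(round(h,3),w.sum(),np.round([x[w].min(),x[w].max(),y[w].min(),y[w].max()],4))
m=(abs(z-.095)<.005)&(abs(y+.3)<.08)&(abs(x-.47)<.08)
print(cv2.minAreaRect((X[m][:,:2]*1000).astype(np.float32)))
E
```

```text
delta [ -2.1  -0.7 126.7] turn 0.0034 clk 31.9 pos [ 0.4727 -0.299   0.4267] F [-0.7 -0.1 -1.3] R22 [-0.e+00  2.e-04 -1.e+00] joints [-0.07  0.34  0.72  1.77 -0.25  1.12  0.65]
0.157 12 [ 0.4808  0.4853 -0.2856 -0.2848]
0.167 19 [ 0.4781  0.4857 -0.2857 -0.2849]
0.177 30 [ 0.4755  0.4852 -0.2857 -0.2845]
0.187 34 [ 0.4731  0.4855 -0.2858 -0.2843]
0.227 39 [ 0.4631  0.486  -0.2748 -0.2723]
0.237 722 [ 0.4627  0.4867 -0.2856 -0.2723]
((472.3636474609375, -300.6556701660156), (90.4613265991211, 70.2140121459961), 84.95030212402344)
```

send_rows(
  deltas=[
    [-1,-0.3,5,0.003],
    [-2,-0.5,16,0.003],
    [-2,-0.5,30,0.003],
    [-2,-0.5,45,0.003],
    [-2,-0.5,60,0.003],
    [-2,-0.5,75,0.003],
    [-2,-0.5,90,0.003],
    [-2,-0.5,104,0.003],
    [-2,-0.5,115,0.003],
    [-2,-0.5,120,0.003],
  ],
)

```text
clock: 33.2
position: [0.4715, -0.3018, 0.3061]
tool_rot: [[0.089, 0.996, -0.001], [0.996, -0.089, 0.0], [0.0, -0.001, -1.0]]
contact_force: [0.6, -0.2, -0.5]
opening: 0.27
grasp_force: 89.2
```

send_rows(
  deltas=[
    [0,0,2,0],
    [0,0,4,0],
    [0,0,6,0],
    [0,0,7.5,0],
    [0,0,8.5,0],
    [0,0,9.5,0],
    [0,0,9.5,0],
    [0,0,9.5,0],
    [0,0,9.5,0],
    [0,0,9.5,0],
  ],
)

```text
clock: 34.45
position: [0.4715, -0.3018, 0.2973]
tool_rot: [[0.089, 0.996, 0.0], [0.996, -0.089, -0.0], [-0.0, 0.0, -1.0]]
contact_force: [-0.1, -0.4, -1.4]
opening: 0.27
grasp_force: 89.2
```

Not seated yet, so I lower a little more.

send_rows(
  deltas=[
    [0,0,0.5,0],
    [0,0,1,0],
    [0,0,1.5,0],
    [0,0,1.5,0],
    [0,0,1.5,0],
    [0,0,1.5,0],
    [0,0,1.5,0],
    [0,0,1.5,0],
    [0,0,1.5,0],
    [0,0,1.5,0],
  ],
)

```text
clock: 35.7
position: [0.4715, -0.3018, 0.296]
tool_rot: [[0.089, 0.996, 0.0], [0.996, -0.089, 0.0], [0.0, 0.0, -1.0]]
contact_force: [-2.0, 1.4, 5.6]
opening: 0.273
grasp_force: 90.4
```

Seated: 5.6 N upward, at the original height. Release and rise.

send_rows(
  deltas=[
    [0,0,0,0],
    [0,0,0,0],
    [0,0,0,0],
    [0,0,0,0],
    [0,0,0,0],
    [0,0,0,0],
    [0,0,0,0],
    [0,0,0,0],
    [0,0,0,0],
    [0,0,0,0],
  ],
  grip=60,
)

```text
clock: 36.95
position: [0.4716, -0.3018, 0.2957]
tool_rot: [[0.089, 0.996, 0.0], [0.996, -0.089, -0.0], [-0.0, 0.0, -1.0]]
contact_force: [0.0, -1.0, 0.9]
opening: 0.701
grasp_force: 0.0
```

send_rows(
  deltas=[
    [0,0,-8,0],
    [0,0,-22,0],
    [0,0,-40,0],
    [0,0,-60,0],
    [0,0,-80,0],
    [0,0,-100,0],
    [0,0,-120,0],
    [0,0,-135,0],
    [0,0,-140,0],
    [0,0,-140,0],
  ],
)

```text
clock: 38.2
position: [0.4715, -0.3017, 0.4358]
tool_rot: [[0.089, 0.996, 0.0], [0.996, -0.089, -0.0], [-0.0, 0.0, -1.0]]
contact_force: [-0.6, -0.0, -1.4]
opening: 0.704
grasp_force: 0.0
```

```bash
python3 - <<'E'
from h import *
s=arm.read_state();print(s["clock"],s["opening"],s["position"])
snap("wrist");im,X=cloud("wrist");x,y,z=X[...,0],X[...,1],X[...,2]
for h,l in((.175,"handle top"),(.095,"block")):
    m=(abs(z-h)<.0045)&(abs(y+.3)<.08)&(abs(x-.47)<.08)
    print(l,cv2.minAreaRect((X[m][:,:2]*1000).astype(np.float32)),np.nanmedian(z[m]),m.sum())
a,_=snap("top");cv2.imwrite("pics/z.png",cv2.resize(a,(800,600))[...,::-1])
E
```

```text
38.2 0.703685393734813 [ 0.47152274 -0.30172514  0.43577738]
handle top ((472.1094665527344, -300.8345642089844), (31.57097816467285, 23.755695343017578), 84.75161743164062) 0.17559303235705415 1000
block ((472.4713439941406, -300.74774169921875), (90.62635040283203, 70.32625579833984), 84.8984603881836) 0.09573784991289763 3373
```

View pics/z.png

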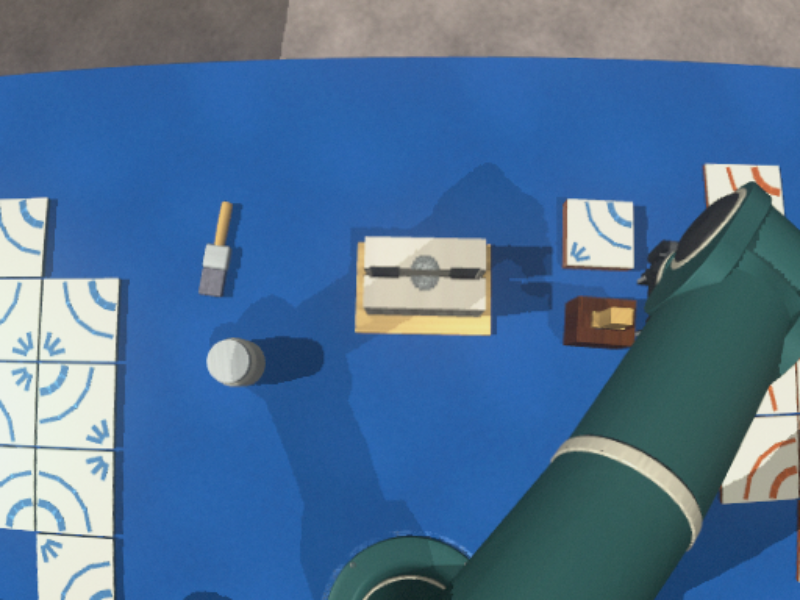

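The mould is open evenly at both notches, (382,272) and (466,273). The wedge stands in its block at (612,318), and the brush, jar and tiles are where they were.

```bash
python3 -c "
from station import arm
print(arm.close_job())"
```

```text
the job is handed in; nothing more can be done
None
```

The mould is parted to about 10 mm at the left end and 9.7 mm at the right by wrist-camera measurement, the wedge stands back in its block, the other things are where they were, and the job is handed in at about 38 s.

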